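Refit and lock the filter cover of the hair vacuum

TASK

The filter of the table hair vacuum has been cleaned: lay the grey filter cover back in its sloping frame on the vacuum so that it lies flush, handle outward. Then take the red slot key and turn both slotted cams a quarter turn clockwise with its blade until they stop over the edges of the cover, and stand the key upright in its slot in the tool stand again. Turn the cams only with the key, not with the fingers, and do not upset or push about the can, bottle, pot and trimmer standing round.

Things in the scene. Friction and masses are not known exactly. Their poses are not given: they have to be found in the camera images.
- hair_vacuum: fixed ivory wedge-shaped appliance, 200 mm deep (x), 214 wide (y), 126 high; origin at the centre of its underside, on the desk. Its front is at -x; from there its face rises at 35 degrees away from the robot and carries the filter frame
- filter_bay: dark frame on the sloping face, fixed to the vacuum. Origin: centre of its recess floor (pleated filter); x up the slope, y level to the left seen from the robot's side, z out of the face along its normal, which leans 35 degrees from vertical to the front. Recess 105 mm (x) by 136 (y), 8 deep, inner upper edges chamfered 2 mm. Side bars 36 mm wide carry the cams
- cam_left_axis (a point): on the left cam's axis, at the top of its head (in filter_bay: y +87 mm, z 20 mm; the axis is filter_bay z). Grey metal round head, 34 mm across, 12 high; across it a slot 7 mm wide, 28 long, 8 deep (floor 12 mm above the recess floor), mouth chamfered 2 mm. A 12 mm wide tongue along the slot reaches 32 mm from the axis, 10.6 to 14.5 mm above the recess floor
- cam_right_axis (a point): the same point for the right cam (y = -87 mm in the filter_bay frame); it is the same part set half a turn round
- cam_left (a joint): turn of the left cam, rad: 0 = open (slot and tongue along filter_bay x, tongue up the slope, clear of the recess), growing clockwise seen from in front of the face, to 1.571 = locked at a hard stop (slot and tongue along y, tongue over the cover's edge). Stays where left; 0.08 N m turns it; the blade has 0.15 rad of play in the slot, so it must turn further than the cam. Starts between 0 and 0.3
- cam_right (a joint): turn of the right cam, rad, in the same way: 0 = open (tongue down the slope), growing clockwise to 1.571 = locked. It starts between 0 and 0.3
- filter_cover: loose grey plate with louvres, 100 mm (x) by 130 mm (y) by 8 mm, 0.16 kg, lying on the desk or half on the thin towel; origin at the centre of its underside, z up. A dark bow handle stands on it at the centre, 64 mm long along y, 12 mm thick (x), its top 40 mm above the underside, its grip bar from 20 to 40 mm. It fits the recess either way round
- slot_key: loose slot key, 95 mm long, 0.10 kg, at the start upright in the tool stand, collar on its top. Origin: centre of the underside of its black collar (24 x 45 x 5 mm); z to the handle. Red flat handle 14 mm thick (x), 34 wide (y), from 5 to 55 mm above the origin. Steel blade 4 mm thick (x; 2.4 at the tip), 22 wide (y), from 22 to 40 mm (tip) below the origin; 10 mm round shank above it
- tool_stand: fixed dark wooden block, 66 mm (x) by 104 (y), on a 78 x 116 mm foot, 55 high; origin at the centre of its underside. In the middle of its top an upright slot for the key's blade, 14 mm (x) by 32 (y), right through. A green pencil stands in it at y +37 mm (top 116 mm above the desk) and a hair clip at y -37 mm (top 104 mm)
- green_can: loose green spray can, 53 mm across, 208 mm high, standing left of the vacuum; origin at the centre of its underside. Leave it standing
- white_bottle: loose white bottle with a blue cap, 62 mm across, 187 mm high, standing right of the vacuum; origin at the centre of its underside. Leave it standing
- trimmer: loose hair trimmer, 42 x 172 x 36 mm, lying on the towel in front of the vacuum, long along its y; origin at the centre of its underside. Leave it
- pomade_pot: loose pot, 68 mm across, 43 mm high, right of the work; origin at the centre of its underside. Leave it
There are look-alikes about, which are no part of the job. There is more than one size of the slot_key; the one meant has the size given above.

How it is judged:
By the outcome, as a careful person would: the job done as asked, in the order asked, and still so for the second after the job is handed in, with the robot touching nothing.
It also fails if it takes over 70 s, if anything falls off the work surface, if the arm or the gripper's body presses on something with over 40 N, if the wrist force passes 120 N, or if a joint passes its speed limit or range.

ROBOT

A 7-joint arm with a two-finger parallel gripper is mounted at the origin on a cart in front of the work surface, level with it; the furniture and walls round the work are solid. World frame = base frame: x ahead of the robot, y to its left, z up, the work surface at z = 0. Lengths are in m, angles in rad, forces in N, time in s.
With the tool pointing down it reaches from about 0.4 to 0.85 m from the base axis. Payload 10.4 kg.
Tool frame: the origin (TCP) lies between the finger pads; the fingertips stand ahead of it and the grasp point (between the pads) lies 3 mm ahead of it (r.tips_ahead is the z of the fingertips in the tool frame, in m); z points along the fingers, y is the line along which they close (so a half turn about z gives the same grasp; the last joint's range is limited). The gripper opens to 87 mm and grips with 3 to 60 N. Pads are 19 mm wide; open, the fingers measure 117 mm over their backs; the gripper's body (75 mm by 190 mm) begins 51 mm behind the grasp point.
Start: joints at [1.206, 0.332, -0.065, 1.46, 0.022, 1.35, -0.088], TCP at [0.21, -0.589, 0.245] pointing down, gripper open.
Joint ranges: [-2.6, 2.6], [-0.5, 2.12], [-1.47, 1.34], [0.16, 2.42], [-1.27, 4.41], [0.06, 2.06], [-2.6, 2.6]. Speed limits (rad/s): [2.22, 2.22, 2.79, 2.79, 3.14, 3.14, 3.14].

INTERFACE

Orientations are given as a unit quaternion [x, y, z, w].
In Python, from bench import telemetry, camera, get_calibration, r gives the robot as it stands.
- The arm moves only by the tool drive_tool, never from a script. Its argument "series" is one flat list of numbers, 7 for each row, row after row: the turn, a rotation vector about the tool's x, y, z in units of 5 degrees (1.0 is 5 degrees), then the shift along the tool's x, y, z in units of 40 mm (1.0 is 40 mm), then the opening, from -1 (shut) to 1 (fully open). A call has 1 to 10 rows; each row is the pose to reach, as a shift and turn from the pose commanded when the call began, along the tool's axes at that moment; what a row does not reach only later rows make up. A row lasts 1/12 s, in which the tool goes at most 41.7 mm and 7.16 degrees, less where a joint would pass 70% of its speed; a pose out of reach is approached as far as the arm can. A call with a gripper value outside its range is refused whole. The fingers move at their own pace and stop on an object; "grip_force" is the grip in N (left out, the last holds). Time passes only in rows, so rows that repeat a pose let the fingers close. It gives the time, the measured TCP pose, the force, the opening and the grip force at its end, in the units of the state.
- telemetry.read_state(): the state, without advancing time (a new reading comes with each control period).
- camera(name): name is "scene" or "top"; returns the picture (384x512x3 uint8, red, green, blue); there is no depth.
- get_calibration(name): a dict with "fovy" (degrees; the focal length in pixels is half the picture's height over the tangent of half this angle, whatever the lens; pixels are square), "cx", "cy" (the principal point, pixels), "xyz" and "rotation" of the camera in the world. Camera axes: x right, y up, looking along -z (the intrinsics and any distortion apply to the point x, -y, -z); pixel columns grow to the right and rows downward; lengths in m; the calibration is good to about 2 mm. A picture is of the moment at which its call begins. get_calibration takes no time and is no camera call.
- r.close_job(): hands the job in; it is judged then, once.
The state is a dict: "time": time; "joint_positions": joint angles; "joint_vel": joint speeds; "joint_torque": joint torques, N m; "ee_pos": TCP position; "eef_rot": TCP orientation; "ft_force": force on the tool from outside, world axes, zero at the start; "torque": the same for the moment, N m; "width": finger opening in m; "grip_force": force on a finger pad.
Only numpy, scipy, OpenCV 4.12 (cv2) and the standard library are available. Lean on these libraries where they do the work, as an engineer would, in place of code of your own. Each camera call takes 0.05 s, during which the arm holds its last target. There are 200 camera calls.

## Working session

There is one attempt and no reset: what is moved stays moved. The work goes in short steps, Python scripts to look and compute and a tool call to move; the robot and the scene stay as the last step left them, time stands still between calls to the robot, and variables do not carry over. Pictures are saved under pics/ and viewed, at most 10 in all, crops included, and the job is handed in when it is done.

Besides the shell and the picture viewer there is one more tool, called after ">>>" as name(argument=value, ...) on one line, values as JSON. drive_tool: Moves the arm, as the interface text tells. Its arguments: {"type":"object","properties":{"series":{"type":"array"},"grip_force":{"type":"number"}},"required":["series"]}

```bash
mkdir -p pics; ls; python3 - <<'E'
from bench import telemetry,camera,get_calibration,r
import cv2
for n in("scene","top"):
    c=get_calibration(n);print(n,c)
    im=camera(n);cv2.imwrite(f"pics/{n}0_raw.png",im[:,:,::-1])
    cv2.imwrite(f"pics/{n}0.png",cv2.resize(im[:,:,::-1],(800,600),interpolation=cv2.INTER_CUBIC))
print(telemetry.read_state(),r.tips_ahead)
E
```

```text
pics
scene {'fovy': 43.27113202298463, 'cx': 249.46453701449872, 'cy': 197.3680990969134, 'xyz': array([-0.01689493,  0.79269751,  0.82156554]), 'rotation': array([-0.114919  ,  0.44869128,  0.86083891, -0.21077509])}
top {'fovy': 50.03286850449065, 'cx': 258.52365027061205, 'cy': 184.04277010963307, 'xyz': array([ 0.32997014, -0.14428259,  1.28930541]), 'rotation': array([-0.03788331,  0.05429021,  0.7107438 , -0.70032897])}
{'time': 0.1, 'joint_positions': array([ 1.20639255,  0.33278856, -0.06469546,  1.46085578,  0.02156703,
        1.34992474, -0.08849583]), 'joint_vel': array([-6.62561772e-05, -5.08060489e-04, -1.33178746e-03, -2.11219793e-03,
        1.12473517e-03,  8.87644318e-06, -8.95157277e-05]), 'joint_torque': array([ 8.65162801e-04, -6.24546933e+01,  2.47921329e-02, -3.90719819e+01,
       -6.12994842e-02,  3.66886694e-02,  3.46548859e-05]), 'ee_pos': array([ 0.20938669, -0.58853455,  0.24384677]), 'eef_rot': array([ 9.85430576e-01,  1.70076950e-01, -1.23282035e-04, -6.29420230e-04]), 'ft_force': array([ 0.49977191, -0.37150704, -0.32497146]), 'torque': array([ 0.04963625, -0.00997313,  0.03659394]), 'grip_force': 0.0, 'width': 0.08713968687552147} 0.022
```

View pics/scene0.png

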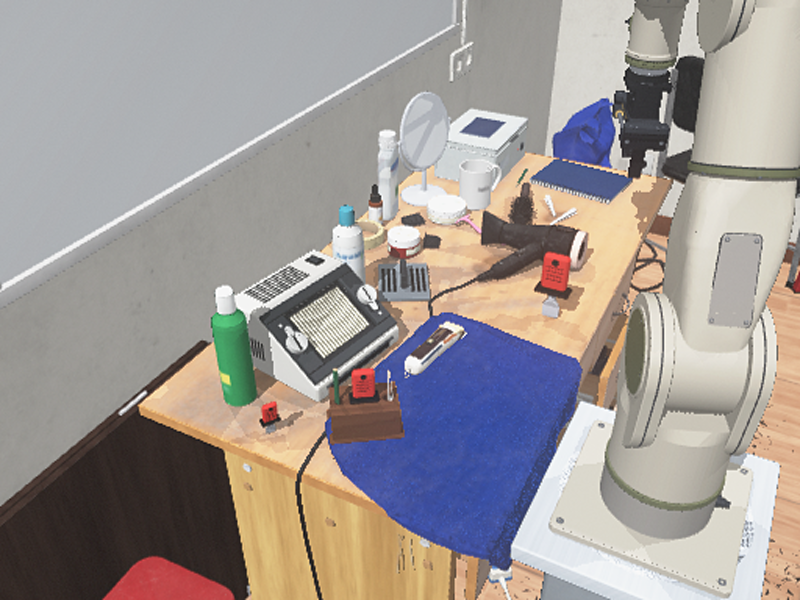

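View pics/top0.png

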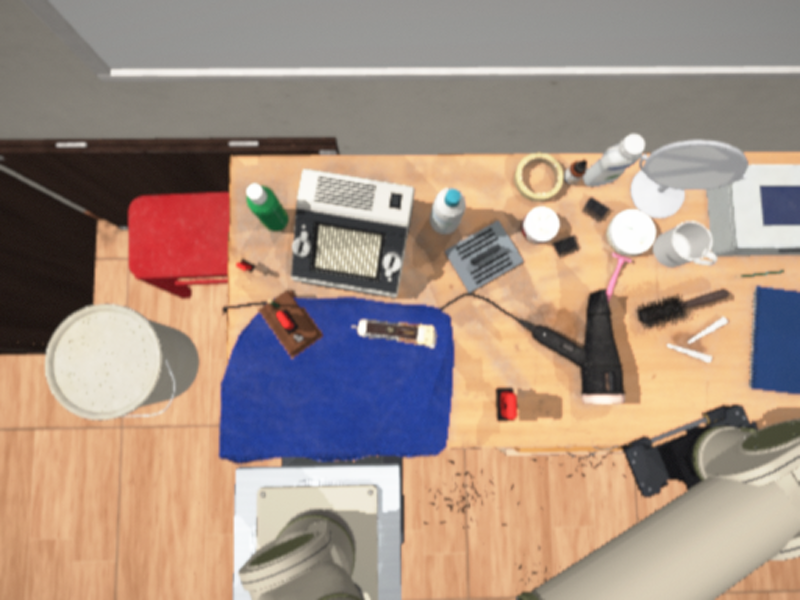

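The scene picture shows the vacuum at (320,330), the cover right of it at (405,280), and the stand with the key at (365,410). The top picture shows the vacuum at (350,235), the cover at (485,255) and the stand at (290,320). I'll enlarge both.

```bash
python3 - <<'E'
import cv2
a=cv2.imread("pics/top0_raw.png")[95:245,140:340];cv2.imwrite("pics/topc.png",cv2.resize(a,(800,600),interpolation=cv2.INTER_CUBIC))
a=cv2.imread("pics/scene0_raw.png")[145:295,130:330];cv2.imwrite("pics/scenec.png",cv2.resize(a,(800,600),interpolation=cv2.INTER_CUBIC))
E
```

```text
(no output)
```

View pics/topc.png

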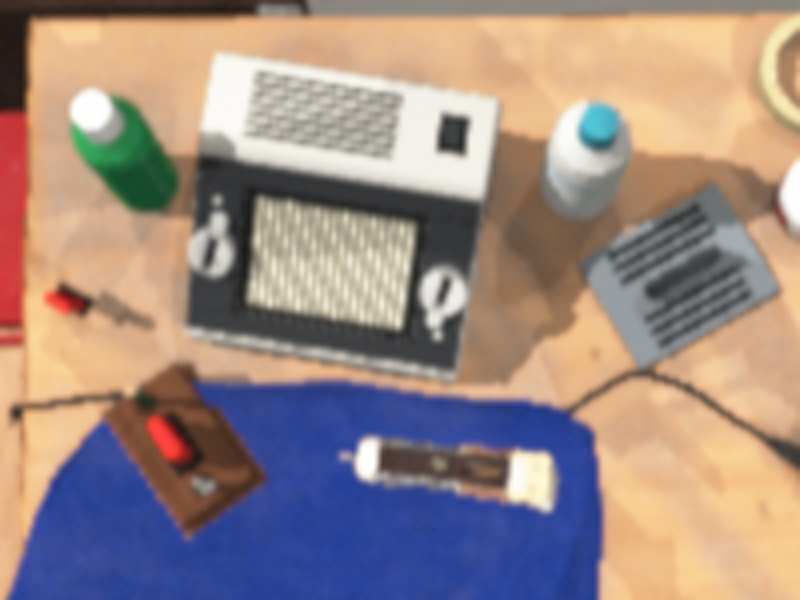

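View pics/scenec.png

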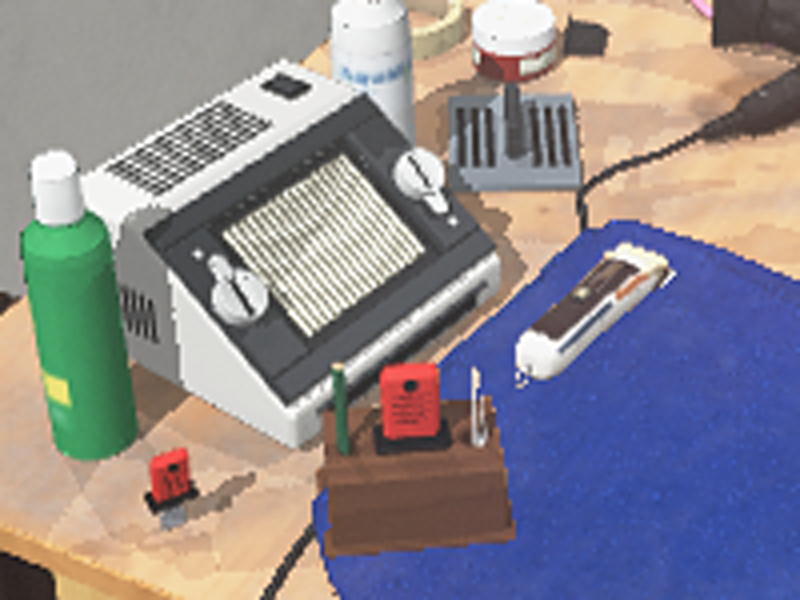

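Top crop: cam heads at (212,252) and (443,292), filter corners (254,196), (418,222), (406,331), (245,305), stand foot corners (107,408), (187,535), (265,475), cover corners near (583,262), (712,185), (780,290), (645,370). Scene crop: cam heads at (238,294) and (418,174), key handle face (385..438, 367..437). Next I fit the poses.

```bash
cat > h.py <<'E'
import numpy as np,cv2
from bench import telemetry,camera,get_calibration,r
from scipy.spatial.transform import Rotation as R
from scipy.optimize import least_squares
CR={"top":(140,95),"scene":(130,145)}
def proj(n,P):
    c=get_calibration(n);f=192/np.tan(np.radians(c["fovy"]/2))
    q=(np.atleast_2d(P)-c["xyz"])@R.from_quat(c["rotation"]).as_matrix()
    return np.c_[c["cx"]+f*q[:,0]/-q[:,2],c["cy"]-f*q[:,1]/-q[:,2]]
def raw(n,uv): return (np.atleast_2d(uv).astype(float)+.5)/4-.5+CR[n]
def crop(n,uv): return (np.atleast_2d(uv)-CR[n]+.5)*4-.5
def flat(p): return R.from_euler("z",p[3]).as_matrix(),p[:3]
def bay(p): return (R.from_euler("z",p[3])*R.from_euler("y",-35,degrees=True)).as_matrix(),p[:3]
def fit(T,obs,p0,zfix=None):
    # obs: list of (cam,[local mm],[crop px],weight)
    def res(p):
        q=np.array(p) if zfix is None else np.array([p[0],p[1],zfix,p[2]])
        M,t=T(q);o=[]
        for n,l,uv,w in obs: o+=list(w*(proj(n,M@(np.array(l)/1e3)+t)-raw(n,uv))[0])
        return np.array(o)
    s=least_squares(res,p0,loss="soft_l1",f_scale=.7)
    p=s.x if zfix is None else np.array([s.x[0],s.x[1],zfix,s.x[2]])
    return p,res(s.x).reshape(-1,2)
E
cat > fit.py <<'E'
from h import *
np.set_printoptions(precision=4,suppress=True)
t,s="top","scene"
B=[(t,(0,87,20),(212,252),2),(t,(0,-87,20),(443,292),2),(s,(0,87,20),(238,294),2),(s,(0,-87,20),(418,174),2)]
for sx,sy,a,b in((1,1,(254,196),(222,235)),(1,-1,(418,222),(345,152)),(-1,-1,(406,331),(425,255)),(-1,1,(245,305),(310,337))):
    B+=[(t,(sx*52.5,sy*68,0),a,.5),(s,(sx*52.5,sy*68,0),b,.5)]
b,e=fit(bay,B,[.65,0,.08,0]);print("bay",b,"\n",e.round(2).tolist())
S=[(t,(-39,58,0),(107,408),1),(t,(-39,-58,0),(187,535),1),(t,(39,-58,0),(265,475),1),(s,(-39,58,0),(330,555),1),(s,(-39,-58,0),(515,540),1),
 (s,(-7,17,110),(385,367),1),(s,(-7,-17,110),(438,367),1),(s,(-12,22.5,55),(375,450),1),(s,(-12,-22.5,55),(450,450),1)]
st,e=fit(flat,S,[.45,.2,-1],0);print("stand",st,"\n",e.round(2).tolist())
C=[(t,(50,65,8),(583,262),1),(t,(50,-65,8),(712,185),1),(t,(-50,-65,8),(780,290),1),(t,(-50,65,8),(645,370),1),
 (s,(50,65,8),(448,97),1),(s,(50,-65,8),(575,97),1),(s,(-50,-65,8),(580,187),1),(s,(-50,65,8),(452,187),1)]
# try assignments in scene by cyclic shift
best=None
for k in range(4):
    px=[c[2] for c in C[4:]];CC=C[:4]+[(c[0],c[1],px[(i+k)%4],1) for i,c in enumerate(C[4:])]
    p,e=fit(flat,CC,[.6,-.2,-.6],0)
    if best is None or (e**2).sum()<(best[1]**2).sum(): best=(p,e,k)
co=best[0];print("cover",best[0],best[2],best[1].round(2).tolist())
np.savez("poses.npz",bay=b,st=st,co=co)
def draw(ims,T,p,L):
    M,tt=T(p)
    for n in ims:
        for a,c,col in L:
            q=crop(n,proj(n,np.array([a,c])/1e3@M.T+tt)).round().astype(int);cv2.line(ims[n],q[0].tolist(),q[1].tolist(),col,1)
def rect(x,y,z,col,cx=0,cy=0):
    c=[(cx+x,cy+y,z),(cx+x,cy-y,z),(cx-x,cy-y,z),(cx-x,cy+y,z)];return [(c[i],c[(i+1)%4],col) for i in range(4)]
def circ(y,z,rr,col): 
    a=np.linspace(0,2*np.pi,25);P=[(rr*np.cos(i),y+rr*np.sin(i),z) for i in a];return [(P[i],P[i+1],col) for i in range(24)]
ims={n:cv2.imread(f"pics/{n}c.png") for n in(t,s)}
G,Y,M_=(0,255,0),(0,255,255),(255,0,255)
draw(ims,bay,b,rect(52.5,68,8,G)+circ(87,20,17,G)+circ(-87,20,17,G))
draw(ims,flat,st,rect(39,58,0,Y)+rect(33,52,55,Y)+rect(7,17,110,M_)+rect(12,22.5,55,M_))
draw(ims,flat,co,rect(50,65,0,Y)+rect(50,65,8,G)+rect(6,32,40,M_))
cv2.imwrite("pics/ov.png",np.vstack([cv2.resize(ims[n],(400*1,300),interpolation=cv2.INTER_AREA) for n in ims]))
for n in ims: cv2.imwrite(f"pics/ov_{n}.png",ims[n])
E
python3 fit.py
```

```text
bay [ 0.5622 -0.0681  0.0777 -0.1881] 
 [[-0.05, 0.27], [0.85, 0.65], [-0.35, 0.7], [-0.1, -0.75], [-0.6, -1.83], [-3.35, -0.36], [1.77, -1.08], [-0.85, -1.4], [0.84, 1.06], [1.53, 0.35], [-1.02, 0.47], [-1.23, 2.65]]
stand [ 0.4306  0.0455  0.     -0.9915] 
 [[1.23, 1.65], [1.4, 0.75], [2.97, 1.66], [-2.57, 0.04], [-0.16, 0.2], [-1.51, 1.4], [-0.03, 0.42], [-0.34, 0.21], [-0.05, -1.12]]Traceback (most recent call last):
  File "fit.py", line 17, in <module>
    p,e=fit(flat,CC,[.6,-.2,-.6],0)
        ~~~^^^^^^^^^^^^^^^^^^^^^^^^
  File "h.py", line 21, in fit
    s=least_squares(res,p0,loss="soft_l1",f_scale=.7)
    return func(*args, **kwargs)
    result = trf(vector_fun.fun, vector_fun.jac, x0, f0, J0, lb, ub, ftol, xtol,
                 gtol, max_nfev, x_scale, loss_function, tr_solver,
                 tr_options.copy(), verbose, callback=callback_wrapped)
    return trf_no_bounds(
        fun, jac, x0, f0, J0, ftol, xtol, gtol, max_nfev, x_scale,
        loss_function, tr_solver, tr_options, verbose, callback=callback)
    J = jac(x)
    self._update_jac()
    ~~~~~~~~~~~~~~~~^
[... 615 characters left out ...]
[f_eval - f0 for f_eval in f_evals]
                                    ^^^^^^^
    f = np.atleast_1d(self.fun(x, *self.args, **self.kwargs))
                      ~~~~~~~~^^^^^^^^^^^^^^^^^^^^^^^^^^^^^^
    return np.atleast_1d(self.fun(x))
                         ~~~~~~~~^^^
    return self.f(x, *self.args, **self.kwargs)
           ~~~~~~^^^^^^^^^^^^^^^^^^^^^^^^^^^^^^
  File "h.py", line 19, in res
    for n,l,uv,w in obs: o+=list(w*(proj(n,M@(np.array(l)/1e3)+t)-raw(n,uv))[0])
                                    ~~~~^^^^^^^^^^^^^^^^^^^^^^^^^
  File "h.py", line 7, in proj
    c=get_calibration(n);f=192/np.tan(np.radians(c["fovy"]/2))
ValueError: time passes only in moves, steps and waits
```

```bash
sed -i 's/^def proj/import functools\nget_calibration=functools.cache(get_calibration)\ndef proj/' h.py; python3 fit.py
```

```text
bay [ 0.5622 -0.0681  0.0777 -0.1881] 
 [[-0.05, 0.27], [0.85, 0.65], [-0.35, 0.7], [-0.1, -0.75], [-0.6, -1.83], [-3.35, -0.36], [1.77, -1.08], [-0.85, -1.4], [0.84, 1.06], [1.53, 0.35], [-1.02, 0.47], [-1.23, 2.65]]
stand [ 0.4306  0.0455  0.     -0.9915] 
 [[1.23, 1.65], [1.4, 0.75], [2.97, 1.66], [-2.57, 0.04], [-0.16, 0.2], [-1.51, 1.4], [-0.03, 0.42], [-0.34, 0.21], [-0.05, -1.12]]
cover [ 0.5588 -0.3383  0.      0.5089] 3 [[-1.46, 0.76], [1.26, 0.09], [0.54, 0.6], [-0.83, 0.9], [-1.05, -0.21], [-0.48, -0.32], [-1.21, -0.94], [0.25, -0.9]]
```

View pics/ov_top.png

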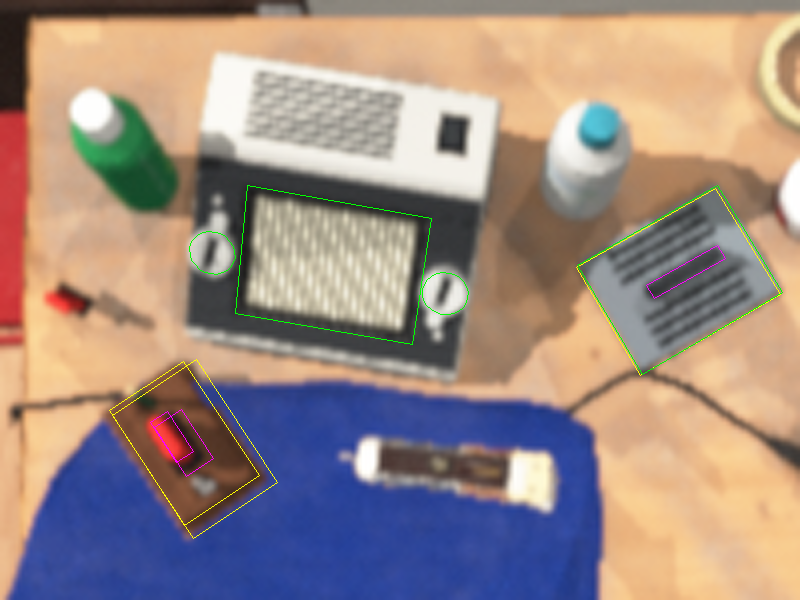

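View pics/ov_scene.png

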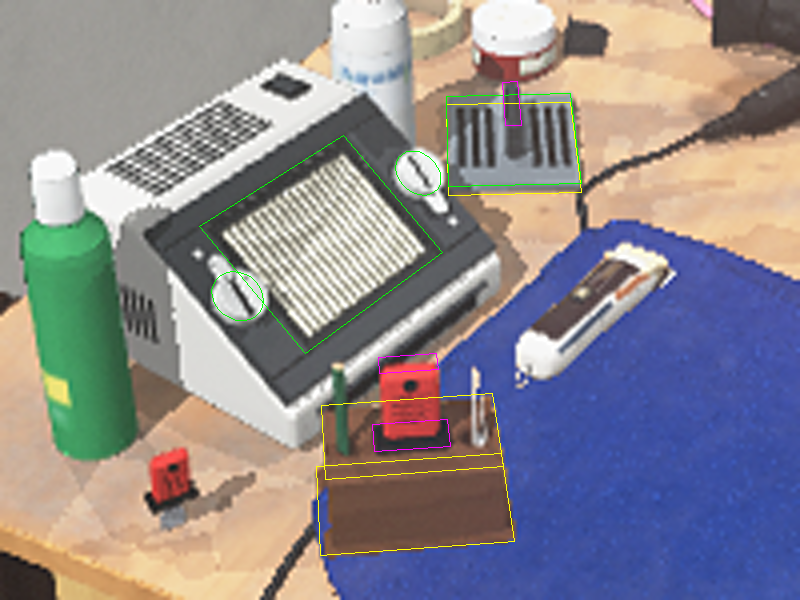

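The overlay matches the cam heads and the cover. The stand fit is a few mm off in the top view, at the right corner (265,475), because I took a block corner for a foot corner. I'll refit the bay from the cam heads only, and the key from its red silhouette in both views.

```bash
cat > fit2.py <<'E'
from h import *
np.set_printoptions(precision=4,suppress=True)
t,s="top","scene"
B=[(t,(0,87,20),(211,252),1),(t,(0,-87,20),(443,293),1),(s,(0,87,20),(238.5,296),1),(s,(0,-87,20),(418,174),1)]
b,e=fit(bay,B,[.56,-.07,.08,-.19]);print("bay",b,e.round(2).tolist())
S=[(t,(-33,52,55),(107,408),1),(t,(33,-52,55),(265,475),1),(t,(-39,-58,0),(187,537),1),(s,(-39,58,0),(330,555),.5),(s,(-39,-58,0),(515,538),1),
 (s,(33,52,55),(323,408),1),(s,(33,-52,55),(492,396),1),(s,(-12,22.5,55),(375,450),1),(s,(-12,-22.5,55),(450,450),1)]
st,e=fit(flat,S,[.43,.05,-1],0);print("stand",st,e.round(2).tolist())
# key: red silhouette in both views
box=np.array([(x,y,z) for x in(-7,7) for y in(-17,17) for z in(60,110)])/1e3
masks={}
for n,(x0,y0,x1,y1) in {t:(130,395,215,485),s:(365,350,455,445)}.items():
    im=cv2.imread(f"pics/{n}c.png").astype(int);m=(im[...,2]-np.maximum(im[...,0],im[...,1])>60)
    k=np.zeros(m.shape,np.uint8);k[y0:y1,x0:x1]=m[y0:y1,x0:x1];k=cv2.morphologyEx(k,cv2.MORPH_CLOSE,np.ones((15,15)));masks[n]=k
def hull(n,p):
    k=np.zeros((600,800),np.uint8);M,tt=flat(np.array([p[0],p[1],0,p[2]]))
    cv2.fillConvexPoly(k,cv2.convexHull(crop(n,proj(n,box@M.T+tt)).round().astype(np.int32)),1);return k
def cost(p): return np.mean([1-(hull(n,p)&masks[n]).sum()/(hull(n,p)|masks[n]).sum() for n in masks])
from scipy.optimize import minimize
k=minimize(cost,[st[0],st[1],st[3]],method="Nelder-Mead",options=dict(initial_simplex=[[st[0],st[1],st[3]],[st[0]+.01,st[1],st[3]],[st[0],st[1]+.01,st[3]],[st[0],st[1],st[3]+.15]]))
print("key",k.x,k.fun)
for n in masks:
    f=lambda a:np.array(np.nonzero(a)).mean(1)[::-1];print(n,"centroid img/model",f(masks[n]),f(hull(n,k.x)),masks[n].sum(),hull(n,k.x).sum())
# can, bottle bases roughly from scene/top (axis points)
def tri(uvt,uvs):
    return least_squares(lambda P:np.r_[(proj(t,P)-raw(t,uvt))[0],(proj(s,P)-raw(s,uvs))[0]],[.6,0,.1]).x
print("can top",tri((97,112),(55,162)),"bottle cap",tri((601,122),(0,0)) if 0 else "")
# slot angles: dark pixels in head, back-projected to head-top plane
M,tt=bay(b)
for n in(t,s):
    im=cv2.cvtColor(cv2.imread(f"pics/{n}c.png"),cv2.COLOR_BGR2GRAY)
    for y in(87,-87):
        g=np.mgrid[-15:15.1:.5,-15:15.1:.5].reshape(2,-1).T;g=g[np.hypot(*g.T)<13.5]
        P=np.c_[g[:,0],g[:,1]+y,np.full(len(g),20)]/1e3@M.T+tt
        q=crop(n,proj(n,P)).astype(np.float32);v=cv2.remap(im,q[:,:1],q[:,1:],cv2.INTER_LINEAR)[:,0].astype(float)
        w=np.clip(np.percentile(v,60)-v-40,0,None);c=(g*w[:,None]).sum(0)/w.sum();C=np.cov(g.T,aweights=w);l,V=np.linalg.eigh(C);a=V[:,1]*np.sign(V[0,1])
        print(n,y,"slot centre",c,"cw angle",-np.arctan2(a[1],a[0]),"ratio",l)
co=np.load("poses.npz")["co"];np.savez("poses.npz",bay=b,st=st,co=co,key=k.x)
E
python3 fit2.py
```

```text
bay [ 0.562  -0.0674  0.0774 -0.188 ] [[0.03, 0.24], [0.22, 0.17], [-0.34, 0.1], [-0.08, -0.16]]
stand [ 0.4301  0.0459  0.     -0.992 ] [[0.26, 0.58], [-1.76, 0.28], [1.25, 0.41], [-1.25, 0.11], [-0.06, 0.89], [-0.32, -0.68], [0.07, -0.58], [-0.26, 0.38], [0.04, -0.95]]
key [ 0.429   0.0526 -0.9604] 0.17173240248296695
top centroid img/model [166.3251 439.3251] [166.9682 441.1581] 1449 1480
scene centroid img/model [409.4508 399.4219] [405.7535 403.9266] 4290 4989
can top [0.6416 0.0814 0.2072] bottle cap 
top 87 slot centre [-0.2238  1.2956] cw angle 0.1493609563136236 ratio [ 3.2977 41.832 ]
top -87 slot centre [2.1643 0.8903] cw angle 0.1597283647313978 ratio [ 3.5189 39.5978]
scene 87 slot centre [-1.206  -2.2756] cw angle 0.16055473467196824 ratio [ 1.7218 52.7553]
scene -87 slot centre [ 0.2821 -1.9951] cw angle 0.16794887591106955 ratio [ 2.3605 53.6371]
```

```bash
cat >> h.py <<'E'
np.set_printoptions(precision=4,suppress=True)
P=np.load("poses.npz")
def Rzy(z,y):
    z=np.array(z,float)/np.linalg.norm(z);y=np.array(y,float);y-=z*(y@z);y/=np.linalg.norm(y)
    return np.c_[np.cross(y,z),y,z]
def down(az): return Rzy((0,0,-1),(np.cos(az),np.sin(az),0))
def go(pos,M,grasp=True,ref=None):
    """units for a target: pos = grasp point (3 mm ahead of TCP)"""
    s=telemetry.read_state();p0,M0=(s["ee_pos"],R.from_quat(s["eef_rot"]).as_matrix()) if ref is None else ref
    tcp=np.array(pos)-.003*M[:,2]
    rv=R.from_matrix(M0.T@M).as_rotvec(degrees=True)/5;sh=M0.T@(tcp-p0)/.04
    print("turn",rv.round(2),"shift",sh.round(3),"| t",s["time"],"F",s["ft_force"],"w",s["width"],"rows>=",np.ceil(max(np.linalg.norm(rv)*5/7.16,np.linalg.norm(sh)*40/41.7)))
    return tcp,M
E
python3 - <<'E'
from h import *
def onz(n,uv,z): return least_squares(lambda q:(proj(n,[q[0],q[1],z])-uv)[0],[.6,-.2]).x
print("bottle cap top", onz("top",raw("top",(602,117))[0],.187), onz("scene",np.array([347*.64-.2,207*.64-.2]),.187))
print("bottle base", onz("top",raw("top",(575,193))[0],.0))
c=P["co"];print(c)
M=down(c[3]);ref=go((c[0],c[1],.16),M)
go((c[0],c[1],.032),M,ref=ref)
E
```

```text
bottle cap top [ 0.6408 -0.2611] [ 0.6346 -0.2637]
bottle base [ 0.631  -0.2575]
[ 0.5588 -0.3383  0.      0.5089]
turn [ -0.01  -0.01 -19.91] shift [10.328 -2.964  2.025] | t 0.1 F [ 0.4998 -0.3715 -0.325 ] w 0.08713968687552147 rows>= 14.0
turn [0. 0. 0.] shift [0.  0.  3.2] | t 0.1 F [ 0.4998 -0.3715 -0.325 ] w 0.08713968687552147 rows>= 4.0
```

The bottle stands at about (0.636, -0.26). A grasp across the thin side of the handle would put the gripper body into it, so I grip the handle lengthwise, closing on its 64 mm ends.

```bash
python3 - <<'E'
from h import *
c=P["co"]
M=down(c[3]-np.pi/2);ref=go((c[0],c[1],.16),M)
go((c[0],c[1],.032),M,ref=ref)
E
```

```text
turn [-0.01 -0.   -1.91] shift [10.328 -2.964  2.025] | t 0.1 F [ 0.4998 -0.3715 -0.325 ] w 0.08713968687552147 rows>= 11.0
turn [0. 0. 0.] shift [0.  0.  3.2] | t 0.1 F [ 0.4998 -0.3715 -0.325 ] w 0.08713968687552147 rows>= 4.0
```

>>> drive_tool(series=[0, 0, -1.91, 10.328, -2.964, 1.0, 1, 0, 0, -1.91, 10.328, -2.964, 1.0, 1, 0, 0, -1.91, 10.328, -2.964, 1.0, 1, 0, 0, -1.91, 10.328, -2.964, 1.0, 1, 0, 0, -1.91, 10.328, -2.964, 1.0, 1, 0, 0, -1.91, 10.328, -2.964, 1.0, 1, 0, 0, -1.91, 10.328, -2.964, 1.0, 1, 0, 0, -1.91, 10.328, -2.964, 1.0, 1, 0, 0, -1.91, 10.328, -2.964, 1.5, 1, 0, 0, -1.91, 10.328, -2.964, 2.0, 1])

```text
time: 0.93
ee_pos: [0.5435, -0.3502, 0.181]
eef_rot: [0.968, 0.252, 0.002, 0.001]
ft_force: [1.1, -0.5, 0.3]
width: 0.0869
grip_force: 0.0
```

>>> drive_tool(series=[0, 0, 0, 0, 0, 0, 1, 0, 0, 0, 0, 0, 0, 1, 0, 0, 0, 0, 0, 0, 1, 0, 0, 0, 0, 0, 0, 1])

```text
time: 1.27
ee_pos: [0.5395, -0.3536, 0.1798]
eef_rot: [0.968, 0.25, -0.0, 0.001]
ft_force: [-0.7, 0.0, 0.8]
width: 0.0871
grip_force: 0.0
```

```bash
python3 - <<'E'
from h import *
c=P["co"]
M=down(c[3]-np.pi/2);go((c[0],c[1],.032),M)
im={n:camera(n)[:,:,::-1] for n in("top","scene")}
a=cv2.resize(im["top"][110:210,250:350],(400,400),interpolation=cv2.INTER_CUBIC);b=cv2.resize(im["scene"][130:230,200:300],(400,400),interpolation=cv2.INTER_CUBIC)
cv2.imwrite("pics/g1.png",np.hstack([a,b]))
E
```

```text
turn [ 0.01  0.01 -0.03] shift [ 0.611 -0.105  3.619] | t 1.2667 F [-0.6585  0.0081  0.8056] w 0.08707318189962994 rows>= 4.0
```

>>> drive_tool(series=[0, 0, 0, 0.61, -0.1, 0.7, 1, 0, 0, 0, 0.61, -0.1, 1.4, 1, 0, 0, 0, 0.61, -0.1, 2.1, 1, 0, 0, 0, 0.61, -0.1, 2.7, 1, 0, 0, 0, 0.61, -0.1, 3.2, 1, 0, 0, 0, 0.61, -0.1, 3.6, 1, 0, 0, 0, 0.61, -0.1, 3.6, 1, 0, 0, 0, 0.61, -0.1, 3.6, 0, 0, 0, 0, 0.61, -0.1, 3.6, 0, 0, 0, 0, 0.61, -0.1, 3.6, 0], grip_force=40)

```text
time: 2.2
ee_pos: [0.5605, -0.3375, 0.0372]
eef_rot: [0.968, 0.251, 0.001, 0.001]
ft_force: [0.3, 0.0, 0.3]
width: 0.0742
grip_force: 0.0
```

>>> drive_tool(series=[0, 0, 0, 0, 0, 0, 0, 0, 0, 0, 0, 0, 0, 0, 0, 0, 0, 0, 0, 0, 0, 0, 0, 0, 0, 0, 0, 0])

```text
time: 2.53
ee_pos: [0.5604, -0.3373, 0.0367]
eef_rot: [0.968, 0.251, 0.001, 0.001]
ft_force: [-0.1, -1.8, 5.5]
width: 0.064
grip_force: 40.0
```

```bash
python3 - <<'E'
from h import *
Mb,tb=bay(P["bay"]);c=P["co"]
Mt=Rzy(-Mb[:,2],-Mb[:,1])
s=telemetry.read_state();ref=(s["ee_pos"],R.from_quat(s["eef_rot"]).as_matrix())
go((.45,-.30,.22),ref[1])
r2=((.45,-.30,.223),ref[1])
go(tb+Mb@[0,0,.12],Mt,ref=r2)
E
```

```text
turn [0. 0. 0.] shift [-1.954 -2.149 -4.665] | t 2.5333 F [-0.124  -1.8444  5.5366] w 0.06395555636560221 rows>= 6.0
turn [-2.42  6.69  7.73] shift [ 3.921 -4.85   1.115] | t 2.5333 F [-0.124  -1.8444  5.5366] w 0.06395555636560221 rows>= 8.0
```

>>> drive_tool(series=[0, 0, 0, 0, 0, -0.4, 0, 0, 0, 0, 0, 0, -1, 0, 0, 0, 0, 0, 0, -1.7, 0, 0, 0, 0, -0.3, -0.3, -2.5, 0, 0, 0, 0, -0.8, -0.8, -3.3, 0, 0, 0, 0, -1.3, -1.4, -4, 0, 0, 0, 0, -1.7, -1.9, -4.5, 0, 0, 0, 0, -1.95, -2.15, -4.67, 0, 0, 0, 0, -1.95, -2.15, -4.67, 0, 0, 0, 0, -1.95, -2.15, -4.67, 0])

```text
time: 3.37
ee_pos: [0.4494, -0.2996, 0.2227]
eef_rot: [0.968, 0.251, 0.0, 0.001]
ft_force: [1.3, -0.1, -1.9]
width: 0.0637
grip_force: 40.0
```

>>> drive_tool(series=[-0.3, 0.7, 0.8, 0.4, -0.5, 0.11, 0, -0.6, 1.5, 1.8, 0.9, -1.1, 0.25, 0, -0.9, 2.5, 2.9, 1.5, -1.8, 0.42, 0, -1.3, 3.5, 4.1, 2.1, -2.6, 0.59, 0, -1.7, 4.5, 5.2, 2.7, -3.3, 0.75, 0, -2.0, 5.5, 6.3, 3.2, -4, 0.91, 0, -2.3, 6.2, 7.2, 3.6, -4.5, 1.02, 0, -2.42, 6.69, 7.73, 3.92, -4.85, 1.11, 0, -2.42, 6.69, 7.73, 3.92, -4.85, 1.11, 0, -2.42, 6.69, 7.73, 3.92, -4.85, 1.11, 0])

```text
time: 4.2
ee_pos: [0.4917, -0.0522, 0.1765]
eef_rot: [0.95, -0.088, 0.297, 0.028]
ft_force: [0.4, -1.2, -1.1]
width: 0.0635
grip_force: 40.0
```

>>> drive_tool(series=[0, 0, 0, 0, 0, 0, 0, 0, 0, 0, 0, 0, 0, 0])

```text
time: 4.37
ee_pos: [0.4926, -0.0544, 0.1777]
eef_rot: [0.95, -0.09, 0.298, 0.027]
ft_force: [0.1, 0.2, -1.6]
width: 0.0641
grip_force: 40.0
```

```bash
cat > ov.py <<'E'
from h import *
import sys
def snap(name,draws,boxes,ims=None):
    """boxes: cam->(x0,y0) of 100x... raw crop 133x150 ->x3 ; draws: list of (M,t,[segments mm],col)"""
    out=[]
    for n,(x0,y0) in boxes.items():
        im=camera(n)[:,:,::-1];cv2.imwrite(f"pics/{name}_{n}_raw.png",im)
        a=cv2.resize(im[y0:y0+150,x0:x0+100],(400,600),interpolation=cv2.INTER_CUBIC)
        for M,t,L,col in draws:
            for p,q in L:
                uv=((proj(n,np.array([p,q])/1e3@M.T+t)-(x0,y0)+.5)*4-.5).round().astype(int);cv2.line(a,uv[0].tolist(),uv[1].tolist(),col,1)
        out.append(a)
    cv2.imwrite(f"pics/{name}.png",np.hstack(out))
def rect(x,y,z,cx=0,cy=0):
    c=[(cx+x,cy+y,z),(cx+x,cy-y,z),(cx-x,cy-y,z),(cx-x,cy+y,z)];return [(c[i],c[(i+1)%4]) for i in range(4)]
def tool():
    s=telemetry.read_state();return R.from_quat(s["eef_rot"]).as_matrix(),s["ee_pos"]
E
python3 - <<'E'
from ov import *
Mb,tb=bay(P["bay"]);Mt=Rzy(-Mb[:,2],-Mb[:,1]);go(tb+Mb@[0,0,.12],Mt)
M,t=tool()
# cover in tool: underside at z=33.7+3, tool x = cover x (check sign symmetrical), tool y = cover y
snap("p1",[(M,t,rect(50,65,36.7)+rect(50,65,28.7),(0,255,0)),(Mb,tb,rect(52.5,68,8),(0,255,255))],{"top":(170,110),"scene":(170,145)})
E
```

```text
turn [-0.01  0.04 -0.01] shift [ 0.006 -0.005 -0.008] | t 4.3667 F [ 0.1077  0.1735 -1.6074] w 0.06414209227113417 rows>= 1.0
```

View pics/p1.png

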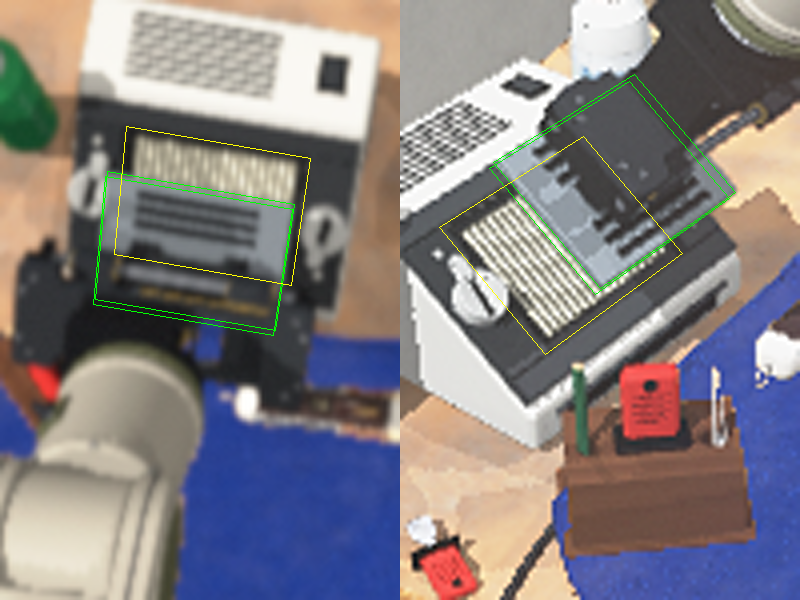

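The picture shows the held cover matching the model (green) to about 1 mm in both views, e.g. top-view corner (107,173) and scene-view corner (600,292). I lower it along the face normal.

>>> drive_tool(series=[0, 0, 0, 0, 0, 0.4, 0, 0, 0, 0, 0, 0, 0.8, 0, 0, 0, 0, 0, 0, 1.2, 0, 0, 0, 0, 0, 0, 1.5, 0, 0, 0, 0, 0, 0, 1.7, 0, 0, 0, 0, 0, 0, 1.8, 0, 0, 0, 0, 0, 0, 1.85, 0, 0, 0, 0, 0, 0, 1.85, 0])

```text
time: 5.13
ee_pos: [0.534, -0.0624, 0.1165]
eef_rot: [0.95, -0.09, 0.298, 0.027]
ft_force: [0.3, 0.1, -1.8]
width: 0.0638
grip_force: 40.0
```

>>> drive_tool(series=[0, 0, 0, 0, 0, 0.05, 0, 0, 0, 0, 0, 0, 0.1, 0, 0, 0, 0, 0, 0, 0.15, 0, 0, 0, 0, 0, 0, 0.15, 0])

```text
time: 5.47
ee_pos: [0.5373, -0.0627, 0.112]
eef_rot: [0.95, -0.09, 0.298, 0.028]
ft_force: [-0.5, -0.7, -2.2]
width: 0.0633
grip_force: 40.0
```

```bash
cat > st.py <<'E'
from h import *
Mb,tb=bay(P["bay"]);s=telemetry.read_state();M=R.from_quat(s["eef_rot"]).as_matrix()
print("t",s["time"],"grasp in bay mm",1e3*Mb.T@(s["ee_pos"]+.003*M[:,2]-tb),"rot vs bay deg",R.from_matrix(Rzy(-Mb[:,2],-Mb[:,1]).T@M).as_rotvec(degrees=True),"F bay",Mb.T@s["ft_force"],"T bay",Mb.T@s["torque"],"w",s["width"],s["grip_force"])
E
python3 st.py
```

```text
t 5.4667 grasp in bay mm [-0.7091  0.0482 39.7539] rot vs bay deg [ 0.0226 -0.1364  0.0571] F bay [-1.5474 -0.8274 -1.5635] T bay [ 0.0657  0.9401 -0.0721] w 0.06325457909739428 39.99838186427951
```

>>> drive_tool(series=[0, 0, 0, 0, 0, 0.05, 0, 0, 0, 0, 0, 0, 0.1, 0, 0, 0, 0, 0, 0, 0.13, 0, 0, 0, 0, 0, 0, 0.15, 0, 0, 0, 0, 0, 0, 0.15, 0])

```text
time: 5.88
ee_pos: [0.5408, -0.0633, 0.1082]
eef_rot: [0.95, -0.089, 0.299, 0.029]
ft_force: [-26.5, 3.4, 28.6]
width: 0.0637
grip_force: 40.0
```

```bash
python3 st.py
```

```text
t 5.8833 grasp in bay mm [ 0.0148  0.0847 34.6032] rot vs bay deg [-0.0965 -0.0717 -0.0597] F bay [-5.4552 -1.5779 38.6833] T bay [-0.301   1.8625  0.0805] w 0.06374725783551523 39.98240912798792
```

>>> drive_tool(series=[0, 0, 0, 0, 0, -0.03, 0, 0, 0, 0, 0, 0, -0.03, 0.6, 0, 0, 0, 0, 0, -0.03, 0.7, 0, 0, 0, 0, 0, -0.03, 0.7, 0, 0, 0, 0, 0, -0.03, 0.7, 0, 0, 0, 0, 0, -0.3, 0.7, 0, 0, 0, 0, 0, -0.7, 0.7, 0, 0, 0, 0, 0, -1.2, 0.7, 0, 0, 0, 0, 0, -1.9, 0.7, 0, 0, 0, 0, 0, -2.6, 0.7])

```text
time: 6.72
ee_pos: [0.4814, -0.051, 0.1928]
eef_rot: [0.95, -0.09, 0.298, 0.026]
ft_force: [0.4, -2.0, -0.5]
width: 0.074
grip_force: 0.0
```

```bash
python3 - <<'E'
from h import *
k=P["key"];st=P["st"];print(k,st)
kx,ky,yaw=.4295,.050,-.975
c=P["bay"];M=down(yaw+np.pi)
ref=go((.42,.02,.24),M);go((kx,ky,.092),M,ref=ref)
E
```

```text
[ 0.429   0.0526 -0.9604] [ 0.4301  0.0459  0.     -0.992 ]
turn [-8.18 -3.31 25.99] shift [-0.796 -1.464 -2.076] | t 6.7167 F [ 0.3956 -2.0403 -0.4679] w 0.07399049100582467 rows>= 20.0
turn [0. 0. 0.] shift [-0.617  0.487  3.7  ] | t 6.7167 F [ 0.3956 -2.0403 -0.4679] w 0.07399049100582467 rows>= 4.0
```

```bash
python3 - <<'E'
from h import *
kx,ky,yaw=.4295,.050,-.975
M=down(yaw)
ref=go((kx,ky,.20),M);go((kx,ky,.092),M,ref=ref);print(telemetry.read_state()["joint_positions"])
E
```

```text
turn [ 2.68 -6.62 -8.7 ] shift [-1.292 -2.241 -1.198] | t 6.7167 F [ 0.3956 -2.0403 -0.4679] w 0.07399049100582467 rows>= 8.0
turn [0. 0. 0.] shift [0.  0.  2.7] | t 6.7167 F [ 0.3956 -2.0403 -0.4679] w 0.07399049100582467 rows>= 3.0
[ 0.7639 -0.3661 -0.7127  2.3308 -0.2949  0.4997 -1.5317]
```

>>> drive_tool(series=[0.2, -0.6, -0.8, 0, -0.1, -1.0, 1, 0.6, -1.5, -1.9, -0.2, -0.6, -1.2, 1, 0.9, -2.3, -3, -0.4, -1, -1.2, 1, 1.3, -3.2, -4.2, -0.7, -1.3, -1.2, 1, 1.7, -4.1, -5.4, -0.9, -1.6, -1.2, 1, 2, -5, -6.6, -1.1, -1.9, -1.2, 1, 2.4, -5.9, -7.8, -1.2, -2.1, -1.2, 1, 2.68, -6.62, -8.7, -1.29, -2.24, -1.2, 1, 2.68, -6.62, -8.7, -1.29, -2.24, -1.2, 1, 2.68, -6.62, -8.7, -1.29, -2.24, -1.2, 1])

```text
time: 7.55
ee_pos: [0.4308, 0.0499, 0.2018]
eef_rot: [0.956, 0.293, -0.0, 0.001]
ft_force: [-0.8, -0.1, 0.5]
width: 0.0874
grip_force: 0.0
```

>>> drive_tool(series=[0, 0, 0, 0, 0, 0, 1, 0, 0, 0, 0, 0, 0, 1])

```text
time: 7.72
ee_pos: [0.43, 0.0487, 0.2024]
eef_rot: [0.956, 0.292, 0.0, 0.002]
ft_force: [-0.6, -0.2, 0.7]
width: 0.0868
grip_force: 0.0
```

```bash
python3 - <<'E'
from ov import *
Mb,tb=bay(P["bay"])
go((.4295,.050,.092),down(-.975));print(telemetry.read_state()["joint_positions"])
F=flat(np.array([.4295,.05,0,-.975]))
snap("p2",[(Mb,tb,rect(52.5,68,8),(0,255,255)),(*F,rect(7,17,110)+rect(12,22.5,55)+rect(33,52,55),(255,255,0))],{"top":(165,110),"scene":(170,145)})
E
```

```text
turn [ 0.05  0.01 -0.04] shift [ 0.009 -0.045  2.684] | t 7.7167 F [-0.5856 -0.1865  0.675 ] w 0.08676825404057514 rows>= 3.0
[ 0.5724 -0.0358 -0.7647  1.9616 -0.0219  1.2048 -1.1629]
```

View pics/p2.png

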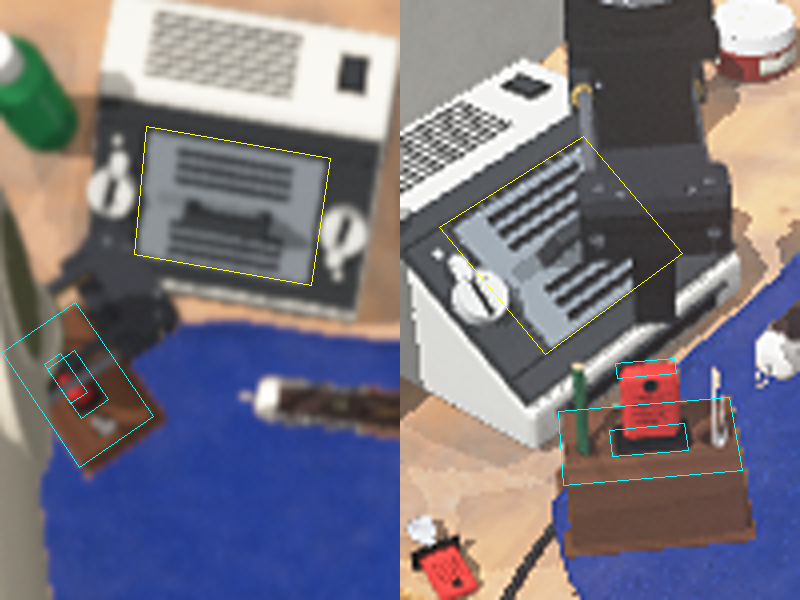

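Cover lies seated in the recess in both views, matching the yellow outline. The key sits about 2 mm toward the clip compared with my model (scene collar at 612..690 versus 610..688, handle top about 4 px to the right), so I shift by that and descend.

>>> drive_tool(series=[0, 0, 0, -0.04, -0.03, 0.5, 1, 0, 0, 0, -0.04, -0.03, 1.0, 1, 0, 0, 0, -0.04, -0.03, 1.5, 1, 0, 0, 0, -0.04, -0.03, 2.0, 1, 0, 0, 0, -0.04, -0.03, 2.4, 1, 0, 0, 0, -0.04, -0.03, 2.68, 1, 0, 0, 0, -0.04, -0.03, 2.68, 0.5, 0, 0, 0, -0.04, -0.03, 2.68, -0.2, 0, 0, 0, -0.04, -0.03, 2.68, -0.5, 0, 0, 0, -0.04, -0.03, 2.68, -0.9], grip_force=40)

```text
time: 8.65
ee_pos: [0.4291, 0.0489, 0.0962]
eef_rot: [0.956, 0.293, 0.0, 0.002]
ft_force: [0.5, 0.3, -0.2]
width: 0.068
grip_force: 0.0
```

>>> drive_tool(series=[0, 0, 0, 0, 0, 0, -1, 0, 0, 0, 0, 0, 0, -1, 0, 0, 0, 0, 0, 0, -1, 0, 0, 0, 0, 0, 0, -1])

```text
time: 8.98
ee_pos: [0.4284, 0.0489, 0.0953]
eef_rot: [0.956, 0.293, -0.0, 0.002]
ft_force: [0.4, 0.1, -0.1]
width: 0.0417
grip_force: 0.0
```

>>> drive_tool(series=[0, 0, 0, 0, 0, 0, -1, 0, 0, 0, 0, 0, 0, -1, 0, 0, 0, 0, 0, 0, -1, 0, 0, 0, 0, 0, 0, -1, 0, 0, 0, 0, 0, 0, -1])

```text
time: 9.4
ee_pos: [0.4283, 0.049, 0.0951]
eef_rot: [0.956, 0.293, -0.0, 0.002]
ft_force: [0.1, 0.2, 0.3]
width: 0.0137
grip_force: 40.0
```

```bash
python3 - <<'E'
from ov import *
s=telemetry.read_state();print(s["ee_pos"],s["width"],s["grip_force"],s["ft_force"],s["time"])
M,t=tool()
# red blob vs model of key with zero y-offset: handle visible in scene; key z = -tool z
F=(M@np.diag([1,1,1]),t+M@[0,0,.003+.0372])
go((t[0],t[1],.22),M)
E
```

```text
[0.4283 0.049  0.0951] 0.013704255662335895 39.972374697681516 [0.0733 0.2368 0.3005] 9.4
turn [0. 0. 0.] shift [-0.006  0.009 -3.197] | t 9.4 F [0.0733 0.2368 0.3005] w 0.013704255662335895 rows>= 4.0
```

```bash
cat >> h.py <<'E'
Mb,tb=bay(P["bay"])
def cam(y,z,a,dx=0,dy=0):
    """grasp pose for key in cam at y (mm), grasp height z, slot cw angle a"""
    yd=Mb@[np.sin(a),np.cos(a),0];return tb+Mb@(np.array([dx,y+dy,z])/1e3),Rzy(-Mb[:,2],yd)
E
python3 - <<'E'
from h import *
s=telemetry.read_state();M=R.from_quat(s["eef_rot"]).as_matrix()
ref=(s["ee_pos"]+[0,0,.09],M)
p,Mt=cam(87,135,.155)
go(p,Mt,ref=ref);print(p)
E
```

```text
turn [ -8.18  -2.6  -24.3 ] shift [ 1.267  1.347 -0.131] | t 9.4 F [0.0733 0.2368 0.3005] w 0.013704255662335895 rows>= 18.0
[0.5022 0.0325 0.188 ]
```

>>> drive_tool(series=[0, 0, 0, 0, 0, -0.3, -1, 0, 0, 0, 0, 0, -0.7, -1, 0, 0, 0, 0, 0, -1.2, -1, 0, 0, 0, 0, 0, -1.7, -1, 0, 0, 0, 0, 0, -2.1, -1, 0, 0, 0, 0, 0, -2.25, -1, 0, 0, 0, 0, 0, -2.25, -1])

```text
time: 9.98
ee_pos: [0.429, 0.0493, 0.1861]
eef_rot: [0.956, 0.293, 0.001, 0.002]
ft_force: [0.5, 0.3, -2.0]
width: 0.0136
grip_force: 40.0
```

>>> drive_tool(series=[-0.41, -0.13, -1.22, 0.06, 0.07, 0, -1, -0.82, -0.26, -2.43, 0.13, 0.13, 0, -1, -1.2, -0.4, -3.6, 0.19, 0.2, 0, -1, -1.6, -0.52, -4.9, 0.25, 0.27, -0.02, -1, -2, -0.65, -6.1, 0.32, 0.34, -0.03, -1, -2.45, -0.78, -7.3, 0.38, 0.4, -0.04, -1, -2.86, -0.91, -8.5, 0.44, 0.47, -0.05, -1, -3.27, -1.04, -9.72, 0.51, 0.54, -0.05, -1, -3.68, -1.17, -10.9, 0.57, 0.6, -0.06, -1, -4.09, -1.3, -12.15, 0.63, 0.67, -0.07, -1])

```text
time: 10.82
ee_pos: [0.4637, 0.0414, 0.1865]
eef_rot: [0.659, 0.731, -0.004, 0.179]
ft_force: [0.0, -0.5, -1.0]
width: 0.0139
grip_force: 40.0
```

```bash
python3 - <<'E'
from h import *
p,Mt=cam(87,135,.155);go(p,Mt);print(telemetry.read_state()["joint_positions"])
E
```

```text
turn [ -4.08  -1.31 -12.08] shift [-0.295  0.88   0.195] | t 10.8167 F [ 0.0002 -0.485  -0.9839] w 0.013874778793040096 rows>= 9.0
[ 0.4756 -0.0945 -0.841   2.0809  0.3041  0.9859 -0.4173]
```

>>> drive_tool(series=[-0.45, -0.14, -1.34, -0.03, 0.1, 0.02, -1, -0.9, -0.29, -2.68, -0.06, 0.19, 0.04, -1, -1.36, -0.43, -4, -0.1, 0.29, 0.06, -1, -1.8, -0.58, -5.3, -0.13, 0.39, 0.09, -1, -2.27, -0.72, -6.7, -0.16, 0.49, 0.11, -1, -2.7, -0.87, -8, -0.2, 0.59, 0.13, -1, -3.17, -1, -9.4, -0.23, 0.68, 0.15, -1, -3.6, -1.16, -10.7, -0.26, 0.78, 0.17, -1, -4.08, -1.31, -12.08, -0.3, 0.88, 0.2, -1, -4.08, -1.31, -12.08, -0.3, 0.88, 0.2, -1])

```text
time: 11.65
ee_pos: [0.4998, 0.0309, 0.1897]
eef_rot: [0.163, 0.94, -0.006, 0.3]
ft_force: [-0.9, 0.3, -1.5]
width: 0.0136
grip_force: 40.0
```

>>> drive_tool(series=[0, 0, 0, 0, 0, 0, -1, 0, 0, 0, 0, 0, 0, -1])

```text
time: 11.82
ee_pos: [0.5006, 0.0325, 0.1912]
eef_rot: [0.168, 0.939, -0.005, 0.3]
ft_force: [-0.2, -0.1, -1.4]
width: 0.0139
grip_force: 40.0
```

```bash
python3 - <<'E'
from ov import *
p,Mt=cam(87,135,.155);go(p,Mt);print(telemetry.read_state()["joint_positions"])
p2,M2=cam(87,92,.155);go(p2,M2)
M,t=tool()
# key in tool: key x=tool y, key y=tool x, tip at tool z=3+77.1; collar at 3+37.1
K=[((-11,0,62.1),(11,0,62.1)),((-11,0,80.1),(11,0,80.1)),((-11,0,62.1),(-11,0,80.1)),((11,0,62.1),(11,0,80.1))]+[((-22.5,-12,40.1),(22.5,-12,40.1)),((22.5,12,40.1),(-22.5,12,40.1)),((-22.5,-12,40.1),(-22.5,12,40.1)),((22.5,12,40.1),(22.5,-12,40.1))]
out=[]
for n,(x0,y0) in {"top":(160,120),"scene":(160,150)}.items():
    im=camera(n)[:,:,::-1];cv2.imwrite(f"pics/p3{n}_raw.png",im)
    a=cv2.resize(im[y0:y0+75,x0:x0+66],(396,450),interpolation=cv2.INTER_CUBIC)
    for (MM,tt,L,col) in ((M,t,K,(0,255,0)),(Mb,tb,rect(14,3.5,20,0,87)+[((0,87,20),(0,87,53))],(0,255,255))):
        for u,v in L:
            uv=((proj(n,np.array([u,v])/1e3@MM.T+tt)-(x0,y0)+.5)*6-.5).round().astype(int);cv2.line(a,uv[0].tolist(),uv[1].tolist(),col,1)
    out.append(a)
cv2.imwrite("pics/p3.png",np.hstack(out))
E
```

```text
turn [-0.03 -0.   -0.12] shift [0.014 0.004 0.014] | t 11.8167 F [-0.2298 -0.0772 -1.3625] w 0.013924783788399373 rows>= 1.0
[ 0.298  -0.2541 -0.5727  2.2892  0.2704  0.5361  0.7228]
turn [-0.03 -0.   -0.12] shift [0.014 0.007 1.089] | t 11.8167 F [-0.2298 -0.0772 -1.3625] w 0.013924783788399373 rows>= 2.0
```

View pics/p3.png

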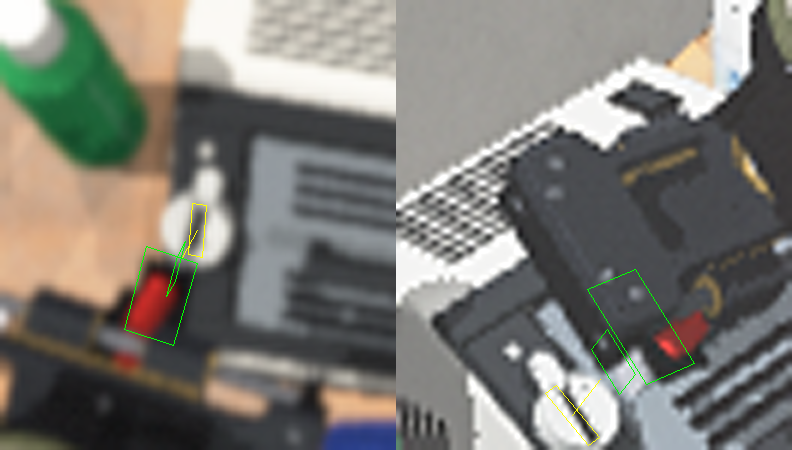

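The picture shows the key over the left cam: blade near (628,370) in the scene half, cam slot at (198,232) in the top half, and the model is consistent with both. I lower it into the slot, watching the force.

>>> drive_tool(series=[0, 0, -0.12, 0.01, 0.01, 0.3, -1, 0, 0, -0.12, 0.01, 0.01, 0.6, -1, 0, 0, -0.12, 0.01, 0.01, 0.8, -1, 0, 0, -0.12, 0.01, 0.01, 0.88, -1, 0, 0, -0.12, 0.01, 0.01, 0.94, -1, 0, 0, -0.12, 0.01, 0.01, 1.0, -1, 0, 0, -0.12, 0.01, 0.01, 1.04, -1, 0, 0, -0.12, 0.01, 0.01, 1.04, -1])

```text
time: 12.58
ee_pos: [0.5243, 0.0282, 0.1577]
eef_rot: [0.161, 0.94, -0.006, 0.301]
ft_force: [0.2, -0.1, -0.7]
width: 0.0136
grip_force: 40.0
```

```bash
python3 st.py;python3 -c "
from h import *
go(*cam(87,91,.155))"
```

```text
t 12.5833 grasp in bay mm [ 1.1406 86.868  94.2622] rot vs bay deg [  -0.1296   -0.1462 -171.3461] F bay [-0.2012 -0.0206 -0.6776] T bay [ 0.1149  0.6974 -0.0452] w 0.013582136224571285 39.9740178589127
turn [-0.02  0.02  0.05] shift [ 0.029 -0.001  0.082] | t 12.5833 F [ 0.216  -0.0621 -0.6705] w 0.013582136224571285 rows>= 1.0
```

>>> drive_tool(series=[0, 0, 0, 0.03, 0, 0.04, -1, 0, 0, 0, 0.03, 0, 0.08, -1, 0, 0, 0, 0.03, 0, 0.1, -1, 0, 0, 0, 0.03, 0, 0.1, -1])

```text
time: 12.92
ee_pos: [0.5262, 0.0282, 0.1557]
eef_rot: [0.161, 0.939, -0.007, 0.303]
ft_force: [-24.3, 1.6, 27.5]
width: 0.0137
grip_force: 40.1
```

```bash
python3 st.py
```

```text
t 12.9167 grasp in bay mm [ 1.523  87.2913 91.5693] rot vs bay deg [  -0.3752   -0.2206 -171.3951] F bay [-4.0372 -2.9524 36.3856] T bay [-0.9521  1.8066 -0.0149] w 0.013713237998994002 40.131579036824405
```

>>> drive_tool(series=[0, 0, 0, -0.02, 0, -0.03, -1, 0, 0, 1, -0.03, 0, -0.03, -1, 0, 0, 2, -0.03, 0, -0.03, -1, 0, 0, 3, -0.03, 0, -0.03, -1, 0, 0, 4, -0.03, 0, -0.03, -1, 0, 0, 5, -0.03, 0, -0.03, -1, 0, 0, 6, -0.03, 0, -0.03, -1, 0, 0, 6, -0.03, 0, -0.03, -1])

```text
time: 13.58
ee_pos: [0.526, 0.0279, 0.1562]
eef_rot: [0.401, 0.865, 0.072, 0.293]
ft_force: [-11.1, 0.8, 12.6]
width: 0.0139
grip_force: 40.0
```

```bash
python3 st.py; python3 -c "
from h import *
print(telemetry.read_state()['joint_positions']);go(*cam(87,90.6,1.571+.2))"
```

```text
t 13.5833 grasp in bay mm [ 1.6178 86.9137 92.0753] rot vs bay deg [  -0.2372   -0.1117 -141.0631] F bay [-1.8248 -1.3126 16.6079] T bay [-0.2835  1.2595 -0.0843] w 0.013883713741540871 40.02586013709717
[ 0.4409 -0.1272 -0.7088  2.2765  0.4433  0.4464  0.0637]
turn [ 0.02  0.04 12.51] shift [ 0.033 -0.024  0.037] | t 13.5833 F [-11.0718   0.77    12.5578] w 0.013883713741540871 rows>= 9.0
```

>>> drive_tool(series=[0, 0, 1, 0, 0, 0, -1, 0, 0, 2, 0, 0, 0, -1, 0, 0, 3, 0, 0, 0, -1, 0, 0, 4, 0, 0, 0, -1, 0, 0, 5, 0, 0, 0, -1, 0, 0, 6, 0, 0, 0, -1, 0, 0, 7, 0, 0, 0, -1, 0, 0, 8, 0, 0, 0, -1, 0, 0, 9, 0, 0, 0, -1, 0, 0, 9, 0, 0, 0, -1])

```text
time: 14.42
ee_pos: [0.5252, 0.0277, 0.1556]
eef_rot: [0.702, 0.646, 0.178, 0.243]
ft_force: [-18.2, 1.2, 15.2]
width: 0.0138
grip_force: 40.1
```

```bash
python3 st.py
```

```text
t 14.4167 grasp in bay mm [ 0.7007 86.58   91.9583] rot vs bay deg [ -0.1979  -0.1329 -96.08  ] F bay [-6.0734 -2.2334 22.8145] T bay [-0.4924  2.2575  0.1038] w 0.013774215793301707 40.052526211948134
```

>>> drive_tool(series=[0, 0, 0.7, 0, 0, 0, -1, 0, 0, 1.4, 0, 0, 0, -1, 0, 0, 2, 0, 0, 0, -1, 0, 0, 2, 0, 0, 0, -1])

```text
time: 14.75
ee_pos: [0.5251, 0.0278, 0.1554]
eef_rot: [0.755, 0.583, 0.198, 0.227]
ft_force: [-19.7, 1.0, 16.2]
width: 0.0136
grip_force: 40.1
```

```bash
python3 st.py
```

```text
t 14.75 grasp in bay mm [ 0.4864 86.6378 91.9394] rot vs bay deg [ -0.1919  -0.1303 -86.2185] F bay [-6.6575 -2.7165 24.4753] T bay [-0.4378  2.5872  0.0676] w 0.013572017325175064 40.06021165754646
```

>>> drive_tool(series=[0, 0, 0.5, 0, 0, 0, -1, 0, 0, 1, 0, 0, 0, -1, 0, 0, 1.5, 0, 0, 0, -1, 0, 0, 1.5, 0, 0, 0, -1])

```text
time: 15.08
ee_pos: [0.525, 0.0279, 0.1553]
eef_rot: [0.791, 0.533, 0.212, 0.213]
ft_force: [-20.6, 1.6, 16.7]
width: 0.0135
grip_force: 40.1
```

```bash
python3 st.py
```

```text
t 15.0833 grasp in bay mm [ 0.2971 86.7229 91.9129] rot vs bay deg [ -0.1847  -0.1285 -78.7757] F bay [-7.1939 -2.3172 25.4662] T bay [-0.4125  2.7829  0.182 ] w 0.013539404169203087 40.07779964595102
```

>>> drive_tool(series=[0, 0, 0.5, 0, 0, 0, -1, 0, 0, 1, 0, 0, 0, -1, 0, 0, 1, 0, 0, 0, -1])

```text
time: 15.33
ee_pos: [0.5248, 0.028, 0.1552]
eef_rot: [0.813, 0.498, 0.221, 0.204]
ft_force: [-22.3, 2.0, 16.9]
width: 0.0132
grip_force: 40.3
```

```bash
python3 st.py
```

```text
t 15.3333 grasp in bay mm [ 0.09   86.8254 91.9016] rot vs bay deg [ -0.1824  -0.1335 -73.8328] F bay [-8.5531 -2.1726 26.6094] T bay [-0.354   2.9772  0.5001] w 0.013170032526015065 40.26116740540601
```

>>> drive_tool(series=[0, 0, -1, 0, 0, 0, -1, 0, 0, -1, 0, 0, -0.2, -1, 0, 0, -1, 0, 0, -0.5, -1, 0, 0, -1, 0, 0, -0.9, -1, 0, 0, -1, 0, 0, -1.3, -1, 0, 0, -1, 0, 0, -1.4, -1, 0, 0, -1, 0, 0, -1.4, -1])

```text
time: 15.92
ee_pos: [0.4945, 0.0342, 0.2024]
eef_rot: [0.79, 0.534, 0.214, 0.214]
ft_force: [0.4, -0.5, -0.4]
width: 0.0138
grip_force: 40.0
```

```bash
python3 st.py; python3 - <<'E'
from h import *
from ov import snap
go(*cam(-87,142,.165))
snap("p4",[],{"top":(165,110),"scene":(160,145)})
a=cv2.imread("pics/p4_top_raw.png");b=cv2.imread("pics/top0_raw.png")
# brightness sampling: tongue direction of left cam: sample ring at radius 25, tongue height 14.5
for n in("top","scene"):
    im=cv2.cvtColor(cv2.imread(f"pics/p4_{n}_raw.png"),cv2.COLOR_BGR2GRAY);im0=cv2.cvtColor(cv2.imread(f"pics/{n}0_raw.png"),cv2.COLOR_BGR2GRAY)
    for deg in(0,80,85,90,95,100):
        th=np.radians(deg);p=np.array([[rr*np.cos(th),87-rr*np.sin(th),14.5] for rr in(22,25,28)])/1e3
        q=proj(n,p@Mb.T+tb).astype(np.float32);print(n,deg,[cv2.remap(i,q[:,:1],q[:,1:],cv2.INTER_LINEAR)[:,0].tolist() for i in(im0,im)])
E
```

```text
t 15.9167 grasp in bay mm [  1.8583  87.2542 148.2838] rot vs bay deg [ -0.2457   0.1167 -78.9002] F bay [ 0.1963 -0.4111 -0.5675] T bay [-0.0463  0.7602  0.0627] w 0.013817596156660877 40.00371680248463
turn [  0.03   0.05 -18.33] shift [-4.284  0.793  0.165] | t 15.9167 F [ 0.4009 -0.4948 -0.3523] w 0.013817596156660877 rows>= 13.0
top 0 [[201, 198, 176], [79, 66, 63]]
top 80 [[33, 34, 66], [198, 206, 190]]
top 85 [[35, 35, 64], [219, 224, 206]]
top 90 [[35, 36, 67], [226, 227, 208]]
top 95 [[36, 33, 68], [225, 224, 205]]
top 100 [[38, 33, 68], [206, 210, 188]]
scene 0 [[112, 103, 77], [90, 90, 90]]
scene 80 [[218, 182, 182], [160, 191, 227]]
scene 85 [[220, 205, 192], [211, 222, 244]]
scene 90 [[218, 209, 203], [228, 225, 241]]
scene 95 [[220, 195, 193], [232, 237, 242]]
scene 100 [[217, 166, 145], [232, 237, 232]]
```

Left cam is locked: its tongue is imaged centred at about 90°. Now to the right cam.

>>> drive_tool(series=[0, 0, -1.3, -0.3, 0.06, 0, -1, 0, 0, -2.6, -0.7, 0.12, 0, -1, 0, 0, -4, -1.1, 0.2, 0, -1, 0, 0, -5.4, -1.6, 0.3, 0, -1, 0, 0, -6.8, -2.1, 0.4, 0, -1, 0, 0, -8.2, -2.6, 0.5, 0.05, -1, 0, 0, -9.6, -3.1, 0.58, 0.05, -1, 0, 0, -11, -3.6, 0.65, 0.1, -1, 0, 0, -12.4, -4, 0.73, 0.13, -1, 0, 0, -13.8, -4.28, 0.79, 0.16, -1])

```text
time: 16.85
ee_pos: [0.4627, -0.1394, 0.1934]
eef_rot: [0.347, 0.888, 0.053, 0.295]
ft_force: [-0.7, 0.8, -0.1]
width: 0.0137
grip_force: 40.0
```

>>> drive_tool(series=[0, 0, -1.3, 0, 0, 0, -1, 0, 0, -2.6, 0, 0, 0, -1, 0, 0, -3.8, 0, 0, 0, -1, 0, 0, -4.53, 0, 0, 0, -1, 0, 0, -4.53, 0, 0, 0, -1, 0, 0, -4.53, 0, 0, 0, -1])

```text
time: 17.35
ee_pos: [0.4633, -0.1376, 0.1941]
eef_rot: [0.169, 0.939, -0.004, 0.301]
ft_force: [0.9, 0.0, 0.3]
width: 0.0137
grip_force: 40.0
```

```bash
python3 st.py; python3 - <<'E'
from h import *
go(*cam(-87,94,.165))
E
```

```text
t 17.35 grasp in bay mm [ -1.726  -87.333  140.6775] rot vs bay deg [   0.0043   -0.2248 -170.4103] F bay [ 0.8632  0.1866 -0.279 ] T bay [ 0.0707  0.6835 -0.0156] w 0.013711627852441979 40.00376835124371
turn [-0.03  0.   -0.03] shift [-0.041  0.018  1.167] | t 17.35 F [0.8867 0.0213 0.2666] w 0.013711627852441979 rows>= 2.0
```

>>> drive_tool(series=[0, 0, 0, -0.02, 0.01, 0.2, -1, 0, 0, 0, -0.05, 0.02, 0.5, -1, 0, 0, 0, -0.05, 0.02, 0.8, -1, 0, 0, 0, -0.05, 0.02, 0.98, -1, 0, 0, 0, -0.05, 0.02, 1.04, -1, 0, 0, 0, -0.05, 0.02, 1.1, -1, 0, 0, 0, -0.05, 0.02, 1.16, -1, 0, 0, 0, -0.05, 0.02, 1.16, -1])

```text
time: 18.02
ee_pos: [0.4918, -0.1425, 0.1584]
eef_rot: [0.168, 0.938, -0.004, 0.302]
ft_force: [0.2, -0.1, -1.7]
width: 0.0138
grip_force: 40.0
```

```bash
python3 st.py
```

```text
t 18.0167 grasp in bay mm [  1.4914 -86.83    94.9024] rot vs bay deg [  -0.1786   -0.1403 -170.4981] F bay [-0.8024 -0.0913 -1.4547] T bay [ 0.0657  0.4579 -0.0432] w 0.013816750698708635 39.99688788387175
```

>>> drive_tool(series=[0, 0, 0, 0.02, 0, 0.03, -1, 0, 0, 0, 0.02, 0, 0.06, -1, 0, 0, 0, 0.02, 0, 0.07, -1, 0, 0, 0, 0.02, 0, 0.07, -1])

```text
time: 18.35
ee_pos: [0.4932, -0.1426, 0.1567]
eef_rot: [0.168, 0.938, -0.004, 0.302]
ft_force: [-1.7, -0.1, 4.7]
width: 0.0137
grip_force: 40.0
```

```bash
python3 st.py
```

```text
t 18.35 grasp in bay mm [  1.6696 -86.6997  92.7074] rot vs bay deg [  -0.3358   -0.1101 -170.4993] F bay [ 1.3236 -0.4171  4.8004] T bay [-0.0887  0.1706 -0.1131] w 0.013685464132237226 40.00088946935648
```

>>> drive_tool(series=[0, 0, 1, 0, 0, 0, -1, 0, 0, 2, 0, 0, 0, -1, 0, 0, 3, 0, 0, 0, -1, 0, 0, 4, 0, 0, 0, -1, 0, 0, 5, 0, 0, 0, -1, 0, 0, 6, 0, 0, 0, -1, 0, 0, 7, 0, 0, 0, -1, 0, 0, 8, 0, 0, 0, -1, 0, 0, 8, 0, 0, 0, -1])

```text
time: 19.1
ee_pos: [0.4929, -0.1428, 0.1565]
eef_rot: [0.481, 0.823, 0.1, 0.285]
ft_force: [0.4, -0.4, 3.3]
width: 0.0133
grip_force: 40.0
```

```bash
python3 st.py
```

```text
t 19.1 grasp in bay mm [  1.3343 -86.9671  92.6029] rot vs bay deg [  -0.2772   -0.0365 -130.2576] F bay [ 2.333  -0.303   2.4502] T bay [-0.0895 -0.0215  0.0349] w 0.013343490746959829 40.0063655377744
```

>>> drive_tool(series=[0, 0, 1, 0, 0, 0, -1, 0, 0, 2, 0, 0, 0, -1, 0, 0, 3, 0, 0, 0, -1, 0, 0, 4, 0, 0, 0, -1, 0, 0, 5, 0, 0, 0, -1, 0, 0, 6, 0, 0, 0, -1, 0, 0, 7, 0, 0, 0, -1, 0, 0, 8, 0, 0, 0, -1, 0, 0, 9, 0, 0, 0, -1, 0, 0, 9, 0, 0, 0, -1])

```text
time: 19.93
ee_pos: [0.4925, -0.1427, 0.156]
eef_rot: [0.758, 0.578, 0.201, 0.225]
ft_force: [-2.7, -0.5, 4.4]
width: 0.0136
grip_force: 40.0
```

```bash
python3 st.py
```

```text
t 19.9333 grasp in bay mm [  0.7251 -86.9163  92.4763] rot vs bay deg [ -0.1893   0.0071 -85.4305] F bay [ 0.4139 -0.9866  5.0726] T bay [-0.23    0.4421  0.0471] w 0.013624550848426294 40.00661106532789
```

Key at 94.6°. Now on to the stop.

>>> drive_tool(series=[0, 0, 0.5, 0, 0, 0, -1, 0, 0, 1, 0, 0, 0, -1, 0, 0, 1.5, 0, 0, 0, -1, 0, 0, 2, 0, 0, 0, -1, 0, 0, 2.4, 0, 0, 0, -1, 0, 0, 2.4, 0, 0, 0, -1])

```text
time: 20.43
ee_pos: [0.4923, -0.1425, 0.1558]
eef_rot: [0.813, 0.498, 0.222, 0.203]
ft_force: [-6.1, 0.3, 6.8]
width: 0.0138
grip_force: 40.1
```

```bash
python3 st.py
```

```text
t 20.4333 grasp in bay mm [  0.4017 -86.7714  92.4164] rot vs bay deg [ -0.1537  -0.0038 -73.7368] F bay [-1.0594 -0.8219  8.9857] T bay [-0.2522  0.8226  0.3452] w 0.013840659933386736 40.06409492169041
```

>>> drive_tool(series=[0, 0, 0.4, 0, 0, 0, -1, 0, 0, 0.6, 0, 0, 0, -1, 0, 0, 0.6, 0, 0, 0, -1])

```text
time: 20.68
ee_pos: [0.4922, -0.1425, 0.1557]
eef_rot: [0.826, 0.477, 0.227, 0.198]
ft_force: [-7.5, 0.3, 7.4]
width: 0.0139
grip_force: 40.2
```

```bash
python3 st.py
```

```text
t 20.6833 grasp in bay mm [  0.3024 -86.7271  92.4333] rot vs bay deg [ -0.1465  -0.0109 -70.8363] F bay [-1.8622 -1.1113 10.2944] T bay [-0.2667  0.9889  0.5892] w 0.013860188506891065 40.2238621176366
```

>>> drive_tool(series=[0, 0, -1.3, 0, 0, 0, -1, 0, 0, -1.3, 0, 0, -0.2, -1, 0, 0, -1.3, 0, 0, -0.5, -1, 0, 0, -1.3, 0, 0, -0.9, -1, 0, 0, -1.3, 0, 0, -1.4, -1, 0, 0, -1.3, 0, 0, -1.6, -1, 0, 0, -1.3, 0, 0, -1.6, -1])

```text
time: 21.27
ee_pos: [0.4562, -0.1353, 0.2096]
eef_rot: [0.798, 0.521, 0.217, 0.211]
ft_force: [1.0, 0.5, -1.2]
width: 0.0135
grip_force: 40.0
```

```bash
python3 - <<'E'
from ov import *
for n in("top","scene"):
    im=cv2.cvtColor(camera(n),cv2.COLOR_RGB2GRAY)
    for y,sg in((87,1),(-87,-1)):
      for deg in(0,75,80,85,90,95,100,105):
        th=np.radians(deg);p=np.array([[sg*rr*np.cos(th),y-sg*rr*np.sin(th),14.5] for rr in(22,25,28)])/1e3
        q=proj(n,p@Mb.T+tb).astype(np.float32);print(n,y,deg,cv2.remap(im,q[:,:1],q[:,1:],cv2.INTER_LINEAR)[:,0].tolist(),end=";")
    print()
M=down(-.975)
ref=go((.43,-.06,.20),M);ref=go((.4283,.049,.20),M,ref=ref);go((.4283,.049,.0935),M,ref=ref)
E
```

```text
top 87 0 [72, 56, 54];top 87 75 [142, 155, 152];top 87 80 [170, 179, 165];top 87 85 [189, 196, 177];top 87 90 [195, 198, 179];top 87 95 [193, 193, 173];top 87 100 [174, 177, 157];top 87 105 [151, 149, 134];top -87 0 [61, 65, 64];top -87 75 [57, 54, 79];top -87 80 [81, 83, 119];top -87 85 [119, 124, 158];top -87 90 [160, 163, 188];top -87 95 [185, 191, 204];top -87 100 [198, 191, 193];top -87 105 [181, 178, 173];
scene 87 0 [76, 77, 78];scene 87 75 [153, 179, 157];scene 87 80 [143, 162, 211];scene 87 85 [202, 196, 225];scene 87 90 [216, 191, 220];scene 87 95 [220, 216, 222];scene 87 100 [221, 221, 204];scene 87 105 [229, 163, 109];scene -87 0 [96, 96, 95];scene -87 75 [149, 133, 144];scene -87 80 [230, 196, 147];scene -87 85 [245, 218, 158];scene -87 90 [246, 249, 166];scene -87 95 [248, 230, 172];scene -87 100 [241, 200, 175];scene -87 105 [199, 176, 179];
turn [ 6.22 -3.43  6.22] shift [ 1.485 -1.248 -0.481] | t 21.3667 F [ 0.5276  0.1368 -0.9954] w 0.013896661325834102 rows>= 7.0
turn [0. 0. 0.] shift [ 1.494 -2.279  0.   ] | t 21.3667 F [ 0.5276  0.1368 -0.9954] w 0.013896661325834102 rows>= 3.0
turn [0. 0. 0.] shift [0.    0.    2.662] | t 21.3667 F [ 0.5276  0.1368 -0.9954] w 0.013896661325834102 rows>= 3.0
```

Both cams are at their stops. Next I return the key to the stand.

>>> drive_tool(series=[0.7, -0.4, 0.7, 0.1, -0.1, -0.05, -1, 1.4, -0.8, 1.4, 0.3, -0.25, -0.1, -1, 2.2, -1.2, 2.2, 0.5, -0.4, -0.17, -1, 3.1, -1.7, 3.1, 0.74, -0.62, -0.24, -1, 4, -2.2, 4, 0.95, -0.8, -0.31, -1, 4.8, -2.65, 4.8, 1.15, -0.97, -0.37, -1, 5.6, -3.1, 5.6, 1.34, -1.12, -0.43, -1, 6.22, -3.43, 6.22, 1.48, -1.25, -0.48, -1, 6.22, -3.43, 6.22, 1.48, -1.25, -0.48, -1])

```text
time: 22.12
ee_pos: [0.4306, -0.0594, 0.2015]
eef_rot: [0.956, 0.292, -0.002, -0.002]
ft_force: [0.2, -0.5, -0.2]
width: 0.0138
grip_force: 40.0
```

>>> drive_tool(series=[0, 0, 0, 0.3, -0.45, 0, -1, 0, 0, 0, 0.6, -0.9, 0, -1, 0, 0, 0, 0.9, -1.4, 0, -1, 0, 0, 0, 1.2, -1.85, 0, -1, 0, 0, 0, 1.4, -2.15, 0, -1, 0, 0, 0, 1.49, -2.28, 0, -1, 0, 0, 0, 1.49, -2.28, 0, -1, 0, 0, 0, 1.49, -2.28, 0, -1])

```text
time: 22.78
ee_pos: [0.4282, 0.0478, 0.2027]
eef_rot: [0.956, 0.293, 0.0, 0.0]
ft_force: [1.0, 0.1, -0.7]
width: 0.0137
grip_force: 40.0
```

```bash
python3 - <<'E'
from h import *
go((.4283,.049,.0935),down(-.975))
E
```

```text
turn [ 0. -0. -0.] shift [ 0.019 -0.023  2.654] | t 22.7833 F [ 0.9752  0.0531 -0.7432] w 0.013650443295468915 rows>= 3.0
```

>>> drive_tool(series=[0, 0, 0, 0.02, -0.02, 0.5, -1, 0, 0, 0, 0.02, -0.02, 1, -1, 0, 0, 0, 0.02, -0.02, 1.5, -1, 0, 0, 0, 0.02, -0.02, 1.9, -1, 0, 0, 0, 0.02, -0.02, 2.2, -1, 0, 0, 0, 0.02, -0.02, 2.4, -1, 0, 0, 0, 0.02, -0.02, 2.55, -1, 0, 0, 0, 0.02, -0.02, 2.6, -1, 0, 0, 0, 0.02, -0.02, 2.6, -1])

```text
time: 23.53
ee_pos: [0.4285, 0.0494, 0.0991]
eef_rot: [0.956, 0.293, 0.0, -0.0]
ft_force: [0.4, 0.3, -1.0]
width: 0.0142
grip_force: 40.0
```

```bash
python3 - <<'E'
from h import *
go((.4283,.049,.0921),down(-.975))
E
```

```text
turn [-0.   -0.   -0.01] shift [-0.009  0.007  0.099] | t 23.5333 F [ 0.3568  0.3225 -0.9622] w 0.014231078916503262 rows>= 1.0
```

>>> drive_tool(series=[0, 0, 0, 0, 0, 0.04, -1, 0, 0, 0, 0, 0, 0.07, -1, 0, 0, 0, 0, 0, 0.09, -1, 0, 0, 0, 0, 0, 0.09, -1])

```text
time: 23.87
ee_pos: [0.4285, 0.0499, 0.0957]
eef_rot: [0.956, 0.293, 0.0, -0.0]
ft_force: [-0.5, -0.2, -1.3]
width: 0.014
grip_force: 40.0
```

>>> drive_tool(series=[0, 0, 0, 0, 0, 0.03, -1, 0, 0, 0, 0, 0, 0.06, -1, 0, 0, 0, 0, 0, 0.06, -1])

```text
time: 24.12
ee_pos: [0.429, 0.0501, 0.0948]
eef_rot: [0.956, 0.293, 0.0, 0.0]
ft_force: [-8.0, -0.1, 21.6]
width: 0.0136
grip_force: 40.0
```

Collar is on the block at 22 N. Release and withdraw.

>>> drive_tool(series=[0, 0, 0, 0, 0, -0.02, -1, 0, 0, 0, 0, 0, -0.02, -0.4, 0, 0, 0, 0, 0, -0.02, 0, 0, 0, 0, 0, 0, -0.02, 0, 0, 0, 0, 0, 0, -0.02, 0, 0, 0, 0, 0, 0, -0.02, 0, 0, 0, 0, 0, 0, -0.5, 0, 0, 0, 0, 0, 0, -1.2, 0, 0, 0, 0, 0, 0, -2.0, 0, 0, 0, 0, 0, 0, -2.8, 0])

```text
time: 24.95
ee_pos: [0.4278, 0.0498, 0.2062]
eef_rot: [0.956, 0.293, -0.0, -0.0]
ft_force: [1.0, -0.5, -0.2]
width: 0.0433
grip_force: 0.0
```

>>> drive_tool(series=[0, 0, 0, 0, 0, -0.5, 0, 0, 0, 0, 0, 0.7, -1, 0, 0, 0, 0, 0, 1.4, -1.2, 0, 0, 0, 0, 0, 2.1, -1.2, 0, 0, 0, 0, 0, 2.8, -1.2, 0, 0, 0, 0, 0, 3.5, -1.2, 0, 0, 0, 0, 0, 4.1, -1.2, 0, 0, 0, 0, 0, 4.5, -1.2, 0, 0, 0, 0, 0, 4.5, -1.2, 0])

```text
time: 25.7
ee_pos: [0.5301, -0.1027, 0.2523]
eef_rot: [0.957, 0.291, -0.0, -0.0]
ft_force: [-0.9, -0.1, 0.4]
width: 0.0432
grip_force: 0.0
```

```bash
python3 - <<'E'
from ov import *
snap("p5",[],{"top":(165,110),"scene":(165,145)});s=telemetry.read_state();print(s["time"],s["ee_pos"],s["ft_force"])
E
```

```text
25.8 [ 0.5292 -0.0992  0.2526] [-0.5651  0.7901  0.0003]
```

View pics/p5.png

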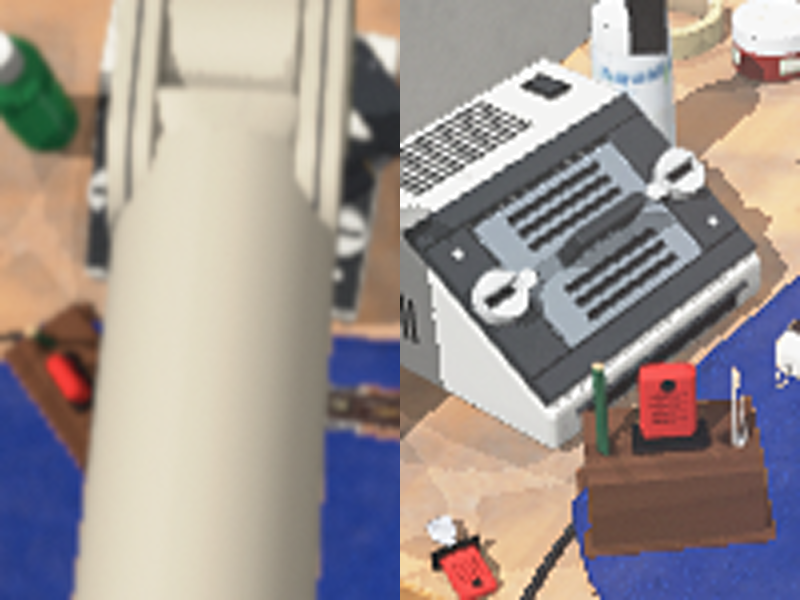

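The picture shows the cover flush, both cam tongues over its edges (scene half, near (525,280) and (655,190)), and the key upright in the stand at (667,400). The can, bottle and trimmer are where they were. I hand the job in.

```bash
python3 -c "
from bench import r
print(r.close_job())"
```

```text
the job is handed in; nothing more can be done
None
```

The job is handed in at about 26 s: the filter cover is flush in its frame with the handle outward, both cams are turned to their stops with the key, and the key stands upright in its slot again.

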